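# Stand the plaster mould in its drying bay

### The job

First free the post that blocks the mouth of the drying rack's empty bay: turn it counter-clockwise to its stop so that its grip bar lines up with the channel, lift it out and leave it in the open wooden tray. Then tip the leaning plaster mould upright and slide it along the channel, fully home against the end stop; the damp mould must not be lifted off the rack. Leave the mould in the second channel, the bowl and the wooden rib where they are.

Things in the scene. Friction and masses are not known exactly. Their poses are not given: they have to be found in the camera images.
- rack: fixed plywood drying rack, 395 mm long (x -195 to 200 mm), y -91 to 60 mm. Origin at bench height on the channel's centre line. x runs along the channel to the end stop; x points about to the robot's left, y to the robot. Channel: y -23 to 23 mm, floor 36 mm over the bench. Far fence y -35 to -23 mm along all its length, top at z = 66 mm. A second channel, y -81 to -35 mm, holds a lower mould.
- lean_bar (a point): middle of the steel bar (110 mm along the rack's x, 10 mm thick; rack x = -125, y = 38, z = 71 mm) on which the mould leans, at the entry; the entry (rack x -195 to 30 mm) has no other wall on the +y side
- home (a point): point on the channel floor where the centre of the mould's underside belongs: rack x = 125, y = 0, z = 36 mm (up to 3 mm either side in y), axes as the rack. The bay has walls on both sides (near one y 23 to 35 mm, top at z = 66 mm, flared mouth from x = 30 mm) and an end stop, its face at rack x = 185 mm, 45 mm high over the floor.
- socket (a point): centre of the post's keyhole in the channel floor, rack x = 15, y = 0, z = 36 mm; the keyhole's slot is along the rack's x
- mould: white plaster block, 120 mm long (x), 40 thick (y), 100 tall (z), about 0.55 kg; origin at the centre of its underside. x along the rack's x. Starts leaning 33 degrees, its top towards the rack's +y (the robot) on the bar, its foot against the fence, top edge 120 mm over the bench at rack y = 65 mm; within about 20 degrees of upright it falls upright by itself.
- post: steel bayonet post, 0.18 kg, dark wooden grip bar on top: 64 mm long (x), 18 thick (y), 30 tall, 40 to 70 mm over the origin. Origin on its axis, underside of its collar (40 mm across), on the channel floor. Stem 22 mm across, reaching 26 mm below, with lugs along x (42 mm over all). Starts locked, 43 to 60 degrees clockwise (from above) of the rack's x; free when its x is along the rack's x.
- grip (a point): centre of the post's grip bar, 55 mm over the post's origin
- tray: fixed open wooden tray, 160 (x) by 150 (y) mm, 32 mm high, walls and floor 6 mm; origin at the centre of its underside; it stands to the left or to the right of the rack, with the banding wheel on the other side
- neighbour: lower plaster mould, 120 x 40 x 65 mm, standing in the rack's second channel; leave it. Origin at the centre of its underside
- wheel: fixed steel banding wheel, disc 156 mm across, top 54 mm over the bench; origin at the centre of its underside
- bowl: white ceramic bowl, 110 mm across, 50 mm high, standing loose on the banding wheel; leave it. Origin at the centre of its underside
- rib: wooden potter's rib, a flat board 110 (x) x 50 x 8 mm, lying loose in front of the rack, on the robot's side; leave it. Origin at the centre of its underside

How it is judged:
By the outcome, as a careful person would: the job done as asked, in the order asked, and still so for the second after the job is handed in, with the robot touching nothing.
It also fails if it takes over 61 s, if anything falls off the work surface, if the arm or the gripper's body presses on something with over 40 N, if the wrist force passes 120 N, or if a joint passes its speed limit or range.

### The arm

A 7-joint arm with a two-finger parallel gripper is mounted at the origin on the work surface. World frame = base frame: x ahead of the robot, y to its left, z up, the work surface at z = 0. Lengths are in m, angles in rad, forces in N, time in s.
With the tool pointing down it reaches from about 0.4 to 0.875 m from the base axis. Payload 19.3 kg.
Tool frame: the origin (TCP) lies midway between the tips of the shut fingers; the grasp point (between the pads) lies 19 mm behind it; z points along the fingers, y is the line along which they close (so a half turn about z gives the same grasp; the last joint's range is limited). The gripper opens to 85 mm and grips with 20 to 120 N. Pads are 22 mm wide; open, the fingers measure 114 mm over their backs; the gripper's body (76 mm by 85 mm) begins 54 mm behind the grasp point. The pads swing forward as they close: fully open they stand 13 mm farther back than shut.
Start: joints at [1.211, 0.521, -0.036, 1.599, 0.021, 1.021, -0.113], TCP at [0.179, -0.599, 0.231] pointing down, gripper open.
Joint ranges: [-2.91, 2.91], [-0.3, 2.13], [-1.5, 1.42], [0.17, 2.43], [-1.26, 4.41], [0.16, 1.93], [-2.52, 2.52]. Speed limits (rad/s): [1.89, 1.89, 2.39, 2.39, 3.01, 3.01, 3.01].

### API

Orientations are given as [roll, pitch, yaw] about the fixed x, y, z axes, in that order (R = Rz(yaw) Ry(pitch) Rx(roll)).
In Python, from workcell import bot gives the robot as it stands.
- The arm moves only by the tool move_arm, never from a script. Its argument "moves" is a list that holds one entry, the list of rows, each a list of 7 numbers: the opening, from 0 (shut) to 1 (fully open), then the shift along the tool's x, y, z in units of 1000 mm (1.0 is 1000 mm), then the turn, a rotation vector about the tool's x, y, z in units of 2 pi rad (1.0 is 2 pi rad). A call has 1 to 5 rows; each row is the pose to reach, as a shift and turn from the pose commanded when the call began, along the tool's axes at that moment, turning the shorter way round; what a row does not reach only later rows make up. A row lasts 1/10 s, in which the tool goes at most 50 mm and 8.59 degrees, less where a joint would pass 70% of its speed; a pose out of reach is approached as far as the arm can. A call with a number of a shift or a turn outside -1 to 1 is refused whole. A call with a gripper value outside its range is refused whole. The fingers move at their own pace and stop on an object; "force" is the grip in N (left out, the last holds). Time passes only in rows, so rows that repeat a pose let the fingers close. It gives the time, the measured TCP pose, the force, the opening and the grip force at its end, in the units of the state.
- bot.observe(): the state, without advancing time (a new reading comes with each control period).
- bot.grab_frame(name): name is "side" or "top" or "wrist"; returns the picture (480x640x3 uint8, red, green, blue); there is no depth.
- bot.camera_params(name): a dict with "vertical_fov" (degrees; the focal length in pixels is half the picture's height over the tangent of half this angle, whatever the lens; pixels are square), "cx", "cy" (the principal point, pixels), "R" (3x3) and "t" (3): a world point X has camera coordinates R X + t. Camera axes: x right, y down, z forward; pixel columns grow to the right and rows downward; lengths in m; the calibration is good to about 2 mm. A picture is of the moment at which its call begins: read the wrist's pose just before it. camera_params takes no time and is no camera call; for the wrist camera it gives the pose at the moment of the call.
- bot.job_done(): hands the job in; it is judged then, once.
The state is a dict: "clock": time; "qpos": joint angles; "qd": joint speeds; "joint_efforts": joint torques, N m; "position": TCP position; "tool_rot": TCP orientation; "force": force on the tool from outside, world axes, zero at the start; "moment": the same for the moment, N m; "grip_width": finger opening in m; "finger_force": force on a finger pad.
Only numpy, scipy, OpenCV 4.12 (cv2) and the standard library are available. Lean on these libraries where they do the work, as an engineer would, in place of code of your own. Each camera call takes 0.05 s, during which the arm holds its last target. There are 200 camera calls.

## Working session

There is one attempt and no reset: what is moved stays moved. The work goes in short steps, Python scripts to look and compute and a tool call to move; the robot and the scene stay as the last step left them, time stands still between calls to the robot, and variables do not carry over. Pictures are saved under pics/ and viewed, at most 12 in all, crops included, and the job is handed in when it is done.

Besides the shell and the picture viewer there is one more tool, called after "Request:" by a JSON object that holds its "op" and its "data". move_arm: Moves the arm, as the interface text tells. Shifts and turns lie within -1 to 1; 1 stands for 1000 mm of shift or 2 pi rad of turn. Its arguments: {"type":"object","properties":{"moves":{"type":"array"},"force":{"type":"number"}},"required":["moves"]}

```bash
mkdir -p pics; ls; python3 - <<'E'
from workcell import bot
import cv2,numpy as np
s=bot.observe();print(s)
for n in("side","top"):
    f=bot.grab_frame(n);cv2.imwrite(f"pics/{n}0.png",f[:,:,::-1]);print(n,bot.camera_params(n))
print(bot.camera_params("wrist"))
E
```

```text
pics
{'clock': 0.0, 'qpos': array([ 1.21080165,  0.5220175 , -0.03633447,  1.5999864 ,  0.021203  ,
        1.02111318, -0.1128177 ]), 'qd': array([ 0.00038075, -0.00059377, -0.00105188, -0.00103617,  0.00044827,
        0.00082278,  0.00061521]), 'joint_efforts': array([-1.01390360e-03, -9.27121997e+01,  1.97988108e+00, -3.69935668e+01,
        1.78293453e-02,  8.07854638e-03,  1.20209046e-05]), 'position': array([ 0.17846971, -0.59862894,  0.23073122]), 'tool_rot': array([-3.14045619e+00,  8.05869565e-05,  2.89774365e-01]), 'force': array([-0.30165439, -0.05316814, -0.09647091]), 'moment': array([0.01401544, 0.01829609, 0.0170029 ]), 'finger_force': 0.0, 'grip_width': 0.08565375106917224}
side {'vertical_fov': 54.03129907055863, 'cx': 310.59871857919313, 'cy': 237.83975877293685, 'R': array([[ 0.79921673, -0.60102862,  0.00415016],
       [-0.44055305, -0.59049376, -0.67618794],
       [ 0.40885894,  0.53859235, -0.73671748]]), 't': array([-0.42211111,  0.31194242,  0.71751009])}
top {'vertical_fov': 42.78070898626609, 'cx': 316.21207054394614, 'cy': 243.10315033381585, 'R': array([[-0.01923058, -0.99941984, -0.02810994],
       [-0.99219582,  0.02254085, -0.1226351 ],
       [ 0.12319757,  0.02553222, -0.99205366]]), 't': array([0.02641291, 0.51552016, 1.28601192])}
{'vertical_fov': 65.21784347163529, 'cx': 319.04095416912946, 'cy': 236.4821182433544, 'R': array([[ 2.85625932e-01, -9.58340761e-01, -9.02066717e-04],
       [-9.20784813e-01, -2.74693360e-01,  2.76945639e-01],
       [-2.65656086e-01, -7.82722468e-02, -9.60885164e-01]]), 't': array([-0.62426288, -0.03716265,  0.37855196])}
```

View pics/side0.png

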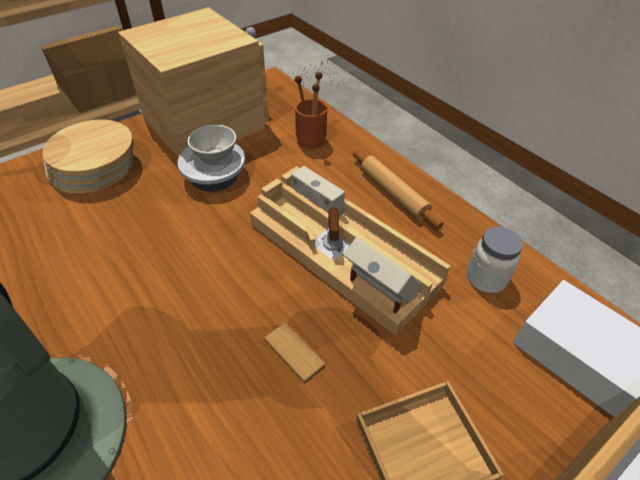

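View pics/top0.png

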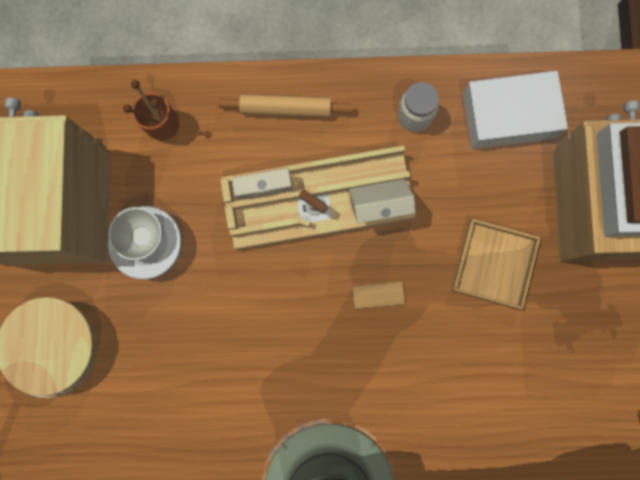

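The side and top views show the rack left-right across the middle. The mould leans at about (382,200) in the top view, the grip bar is at (314,201), the tray at (497,264) on the right, the rib at (378,295), and the wheel and bowl at (142,240) on the left.

```bash
cat > h.py <<'E'
import numpy as np,cv2
from scipy.spatial.transform import Rotation as Ro
def ray(c,p):
    f=240/np.tan(np.radians(c["vertical_fov"]/2));R=np.array(c["R"])
    d=R.T@np.array([(p[0]-c["cx"])/f,(p[1]-c["cy"])/f,1.]);return -R.T@np.array(c["t"]),d/np.linalg.norm(d)
def plane(c,p,z):
    o,d=ray(c,p);return o+d*(z-o[2])/d[2]
def tri(rs):
    A=sum(np.eye(3)-np.outer(d,d) for o,d in rs);b=sum((np.eye(3)-np.outer(d,d))@o for o,d in rs)
    x=np.linalg.solve(A,b);return x,[np.linalg.norm(np.cross(x-o,d)) for o,d in rs]
def proj(c,X):
    f=240/np.tan(np.radians(c["vertical_fov"]/2));v=np.array(c["R"])@X+c["t"];return np.array([f*v[0]/v[2]+c["cx"],f*v[1]/v[2]+c["cy"]])
E
python3 - <<'E'
from workcell import bot
from h import *
T=bot.camera_params("top");S=bot.camera_params("side")
print("grip",tri([ray(T,(314,200)),ray(S,(334,222))]))
for n,p,z in [("fenceL",(222,180),.066),("fenceR",(404,151),.066),("nearL",(234,247),.036),("tray1",(475,221),.032),("tray2",(540,236),.032),("tray3",(524,307),.032),("tray4",(454,292),.032),("mould top",(383,212),.12),("wheel",(145,242),.054)]:
    print(n,plane(T,p,z).round(4))
for n in("top","side"):
    im=cv2.imread(f"pics/{n}0.png"); x,y,w,h=dict(top=(215,140,210,115),side=(240,160,215,175))[n]
    cv2.imwrite(f"pics/{n}c.png",cv2.resize(im[y:y+h,x:x+w],None,fx=3.4,fy=3.4,interpolation=cv2.INTER_CUBIC))
E
```

```text
grip (array([0.59619286, 0.01674555, 0.1028464 ]), [np.float64(0.0002703885769370281), np.float64(0.0002703885769369647)])
fenceL [0.6518 0.213  0.066 ]
fenceR [ 0.7048 -0.1758  0.066 ]
nearL [0.5111 0.1926 0.036 ]
tray1 [ 0.556 -0.326  0.032]
tray2 [ 0.5204 -0.462   0.032 ]
tray3 [ 0.3706 -0.4191  0.032 ]
tray4 [ 0.4051 -0.2741  0.032 ]
mould top [ 0.5651 -0.1223  0.12  ]
wheel [0.5239 0.3802 0.054 ]
```

View pics/topc.png

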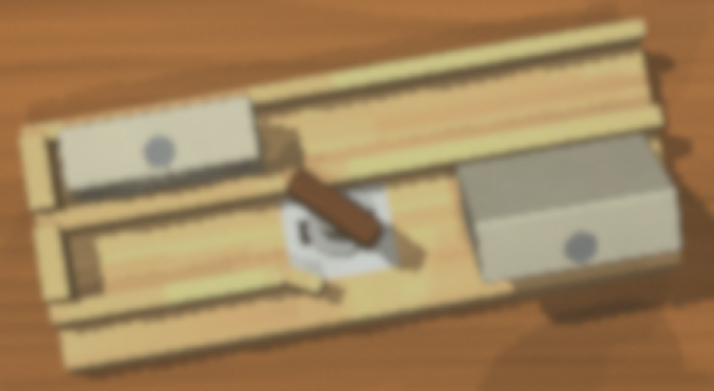

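Measured grip centre is (0.596, 0.017, 0.103), which fits the given rack heights. The rack's x axis points at about 98° in the world and the tray centre is about (0.463, -0.370). Next I bring the wrist camera over the post.

```bash
cat >> h.py <<'E'
def go(bot,p,yaw):
    s=bot.observe();R=Ro.from_euler("xyz",s["tool_rot"]);G=Ro.from_euler("xyz",[np.pi,0,yaw])
    print("pos",s["position"].round(4),"rpy",s["tool_rot"].round(4),"clk",s["clock"],"shift",(R.inv().apply(np.array(p)-s["position"])).round(4),"turn",((R.inv()*G).as_rotvec()/2/np.pi).round(4))
E
python3 - <<'E'
from workcell import bot
from h import *
go(bot,(.596,.017,.26),.84)
E
```

```text
pos [ 0.1785 -0.5987  0.2308] rpy [-3.1406  0.      0.2897] clk 0.1 shift [ 0.576  -0.4708 -0.0287] turn [-0.0002 -0.     -0.0876]
```

Request:
{"op": "move_arm", "data": {"moves": [[[1, 0.039, -0.031, -0.01, 0, 0, -0.02], [1, 0.077, -0.063, -0.02, 0, 0, -0.04], [1, 0.116, -0.094, -0.03, 0, 0, -0.06], [1, 0.154, -0.126, -0.03, 0, 0, -0.08], [1, 0.192, -0.157, -0.03, 0, 0, -0.0876]]]}}

```text
clock: 0.6
position: [0.3178, -0.3927, 0.2615]
tool_rot: [3.141, 0.0, 0.845]
force: [0.1, -1.1, -0.5]
grip_width: 0.0855
finger_force: 0.0
```

```bash
python3 - <<'E'
from workcell import bot
from h import *
go(bot,(.596,.017,.26),.84)
E
```

```text
pos [ 0.3178 -0.3927  0.2615] rpy [3.1412e+00 2.0000e-04 8.4500e-01] clk 0.6 shift [ 0.4911 -0.0639  0.0014] turn [0.0001 0.     0.0008]
```

Request:
{"op": "move_arm", "data": {"moves": [[[1, 0.049, -0.006, 0, 0, 0, 0], [1, 0.098, -0.013, 0, 0, 0, 0], [1, 0.147, -0.019, 0, 0, 0, 0], [1, 0.196, -0.025, 0, 0, 0, 0], [1, 0.245, -0.032, 0, 0, 0, 0]]]}}

```text
clock: 1.1
position: [0.4575, -0.1889, 0.2613]
tool_rot: [3.142, 0.0, 0.84]
force: [1.0, -1.3, -0.7]
grip_width: 0.0856
finger_force: 0.0
```

Request:
{"op": "move_arm", "data": {"moves": [[[1, 0.049, -0.006, 0, 0, 0, 0], [1, 0.098, -0.013, 0, 0, 0, 0], [1, 0.147, -0.019, 0, 0, 0, 0], [1, 0.196, -0.025, 0, 0, 0, 0], [1, 0.206, -0.029, 0, 0, 0, 0]]]}}

```text
clock: 1.6
position: [0.5745, -0.0124, 0.2608]
tool_rot: [-3.14, -0.002, 0.846]
force: [-1.2, 0.3, -0.2]
grip_width: 0.0853
finger_force: 0.0
```

```bash
python3 - <<'E'
from workcell import bot
from h import *
go(bot,(.596,.017,.26),.84)
c=bot.camera_params("wrist");f=bot.grab_frame("wrist");cv2.imwrite("pics/w1.png",f[:,:,::-1]);np.save("w1.npy",c,allow_pickle=True)
print(c, proj(c,np.array([.596,.017,.106])))
E
```

```text
pos [ 0.5745 -0.0124  0.2608] rpy [-3.140e+00 -1.900e-03  8.456e-01] clk 1.6 shift [ 0.0362 -0.0034  0.0008] turn [-0.0003 -0.0003  0.0009]
{'vertical_fov': 65.21784347163529, 'cx': 319.04095416912946, 'cy': 236.4821182433544, 'R': array([[ 0.74827007, -0.6633919 , -0.0017537 ],
       [-0.63746405, -0.7197517 ,  0.27494922],
       [-0.18366131, -0.20461835, -0.96145715]]), 't': array([-0.43684667,  0.31277996,  0.51003671])} [316.06543124 172.63195242]
```

View pics/w1.png

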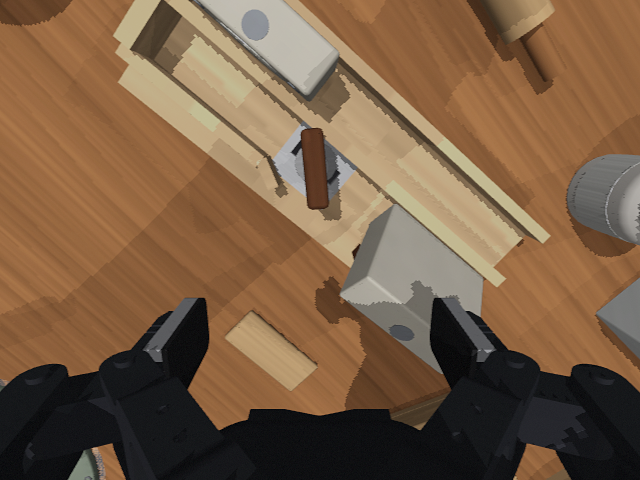

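The bar is nearly vertical in the wrist picture, centred at about (314,168). The rack front edge runs from its corner at (120,82) down to about (350,265). The mould's upper edge is at (342,297) to (440,375).

```bash
cat >> h.py <<'E'
def bar(im,roi):
    x,y,w,h=roi;b=im[y:y+h,x:x+w];hsv=cv2.cvtColor(b,cv2.COLOR_BGR2HSV)
    m=((hsv[...,0]<14)|(hsv[...,0]>170))&(hsv[...,1]>110)&(hsv[...,2]<135)
    n,l,st,ce=cv2.connectedComponentsWithStats(m.astype(np.uint8));k=1+np.argmax(st[1:,4])
    q=np.argwhere(l==k)[:,::-1].astype(np.float32);r=cv2.minAreaRect(q);return st[k],ce[k]+[x,y],cv2.boxPoints(r)+[x,y]
E
python3 - <<'E'
from h import *
from workcell import bot
c=np.load("w1.npy",allow_pickle=True).item();im=cv2.imread("pics/w1.png")
st,ce,bx=bar(im,(285,115,55,110));print(st,ce,bx)
P=np.array([plane(c,p,.106) for p in bx]);print(P.round(4))
T,S=bot.camera_params("top"),bot.camera_params("side")
st,ct,bt=bar(cv2.imread("pics/top0.png"),(295,182,40,40));print(st,ct)
st,cs,bs=bar(cv2.imread("pics/side0.png"),(320,200,28,50));print(st,cs)
print(tri([ray(T,ct),ray(S,cs),ray(c,ce)]))
a,b=plane(c,(120,82),.036),plane(c,(340,254),.036);print("front",a,b,np.degrees(np.arctan2(*(a-b)[[1,0]])))
a,b=plane(c,(499,285),.066),plane(c,(340,148),.066);print("fence",a,b,np.degrees(np.arctan2(*(b-a)[[1,0]])))
E
```

```text
[  16   13   28   82 1702] [314.40834313 167.92185664] [[299.76470089 128.94117737]
 [322.24705124 127.21176147]
 [328.44118118 207.73529053]
 [305.95883179 209.46470642]]
[[ 6.087e-01  4.990e-02  1.060e-01]
 [ 6.223e-01  3.950e-02  1.060e-01]
 [ 5.848e-01 -1.060e-02  1.060e-01]
 [ 5.702e-01  4.000e-04  1.060e-01]]
[ 6 10 15 11 57] [307.21052632 197.10526316]
[  9   8  10  32 278] [333.38489209 223.1942446 ]
(array([0.60020395, 0.02443398, 0.09419155]), [np.float64(0.007620725270010883), np.float64(0.0024630567996676745), np.float64(0.005828700575198774)])
front [0.51101006 0.19160737 0.036     ] [ 0.5534377  -0.06698485  0.036     ] 99.31759443554253
fence [ 0.65376156 -0.18469989  0.066     ] [0.62273351 0.01602922 0.066     ] 98.78704910846987
```

```bash
python3 - <<'E'
from h import *
from workcell import bot
c=np.load("w1.npy",allow_pickle=True).item()
S=bot.camera_params("side")
print(tri([ray(S,(333.4,223.2)),ray(c,(314.4,167.9))]))
go(bot,(.5965,.0195,.076),np.radians(52.9))
E
```

```text
(array([0.5969243, 0.0198582, 0.0965456]), [np.float64(0.00022562927001203078), np.float64(0.00022562927001197565)])
pos [ 0.5738 -0.013   0.2607] rpy [-3.1399e+00 -1.2000e-03  8.4540e-01] clk 1.65 shift [ 0.0391 -0.0042  0.1847] turn [-0.0003 -0.0002 -0.0124]
```

Request:
{"op": "move_arm", "data": {"moves": [[[1, 0.02, -0.002, 0.045, 0, 0, -0.006], [1, 0.039, -0.004, 0.09, 0, 0, -0.0124], [1, 0.039, -0.004, 0.135, 0, 0, -0.0124], [1, 0.039, -0.004, 0.165, 0, 0, -0.0124], [1, 0.039, -0.004, 0.184, 0, 0, -0.0124]]]}}

```text
clock: 2.15
position: [0.5942, 0.0129, 0.0745]
tool_rot: [-3.139, 0.002, 0.918]
force: [0.3, 0.8, 0.1]
grip_width: 0.0855
finger_force: 0.0
```

Request:
{"op": "move_arm", "data": {"moves": [[[0, 0, 0, 0, 0, 0, 0], [0, 0, 0, 0, 0, 0, 0], [0, 0, 0, 0, 0, 0, 0], [0, 0, 0, 0, 0, 0, 0], [0, 0, 0, 0, 0, 0, 0]]], "force": 60}}

```text
clock: 2.65
position: [0.5961, 0.0138, 0.0782]
tool_rot: [3.141, -0.001, 0.918]
force: [-1.7, 1.1, 8.0]
grip_width: 0.0171
finger_force: 63.7
```

Request:
{"op": "move_arm", "data": {"moves": [[[0, 0, 0, 0, 0, 0, 0], [0, 0, 0, 0, 0, 0, 0], [0, 0, 0, 0, 0, 0, 0]]]}}

```text
clock: 2.95
position: [0.5961, 0.0138, 0.0782]
tool_rot: [3.141, -0.001, 0.918]
force: [-1.9, -0.7, 8.2]
grip_width: 0.0173
finger_force: 63.8
```

Request:
{"op": "move_arm", "data": {"moves": [[[0, 0.0, 0.001, 0, 0, 0, -0.022], [0, 0.0, 0.001, 0, 0, 0, -0.044], [0, 0.0, 0.002, 0, 0, 0, -0.066], [0, 0.001, 0.0025, 0, 0, 0, -0.088], [0, 0.001, 0.003, 0, 0, 0, -0.11]]]}}

```text
clock: 3.45
position: [0.5997, 0.0124, 0.0783]
tool_rot: [3.139, 0.001, 1.614]
force: [1.7, -2.1, 3.3]
grip_width: 0.0168
finger_force: 63.2
```

```bash
python3 - <<'E'
from workcell import bot
s=bot.observe();print({k:s[k] for k in("position","tool_rot","force","moment")})
E
```

```text
{'position': array([0.59968784, 0.01239514, 0.07827424]), 'tool_rot': array([3.13949435e+00, 6.60083764e-04, 1.61440112e+00]), 'force': array([ 1.74906551, -2.09893138,  3.29394158]), 'moment': array([-0.43179862, -0.42423215, -0.09279359])}
```

Request:
{"op": "move_arm", "data": {"moves": [[[0, 0, 0.0003, 0, 0, 0, -0.008], [0, 0, 0.0003, 0, 0, 0, -0.015], [0, 0, 0.0003, 0, 0, 0, -0.02], [0, 0, 0.0003, 0, 0, 0, -0.022]]]}}

```text
clock: 3.85
position: [0.6, 0.0123, 0.0782]
tool_rot: [3.14, 0.001, 1.748]
force: [1.8, -3.1, 6.1]
grip_width: 0.0175
finger_force: 63.4
```

```bash
python3 - <<'E'
from workcell import bot
s=bot.observe();print({k:s[k] for k in("position","tool_rot","force","moment")})
E
```

```text
{'position': array([0.60000694, 0.01227905, 0.07823824]), 'tool_rot': array([3.13953718e+00, 8.86116801e-04, 1.74805773e+00]), 'force': array([ 1.77998293, -3.14124704,  6.11970208]), 'moment': array([-0.60440338, -0.5582277 , -0.10655373])}
```

Request:
{"op": "move_arm", "data": {"moves": [[[0, 0, 0, 0, 0, 0, -0.004], [0, 0, 0, 0, 0, 0, -0.008], [0, 0, 0, 0, 0, 0, -0.008]]]}}

```text
clock: 4.15
position: [0.5998, 0.0122, 0.0782]
tool_rot: [3.14, 0.001, 1.798]
force: [-0.2, -3.3, 7.6]
grip_width: 0.0171
finger_force: 63.6
```

```bash
python3 - <<'E'
from workcell import bot
from h import *
s=bot.observe();print({k:s[k] for k in("position","tool_rot","force","moment")})
f=bot.grab_frame("side");c=f[160:335,240:455,::-1];cv2.imwrite("pics/s2.png",cv2.resize(c,None,fx=3.4,fy=3.4,interpolation=cv2.INTER_CUBIC))
E
```

```text
{'position': array([0.59980709, 0.01216471, 0.07822151]), 'tool_rot': array([3.14011324e+00, 1.07692434e-03, 1.79762863e+00]), 'force': array([-0.20878065, -3.27545753,  7.5955564 ]), 'moment': array([-0.639892  , -0.1664032 , -0.30854317])}
```

View pics/s2.png

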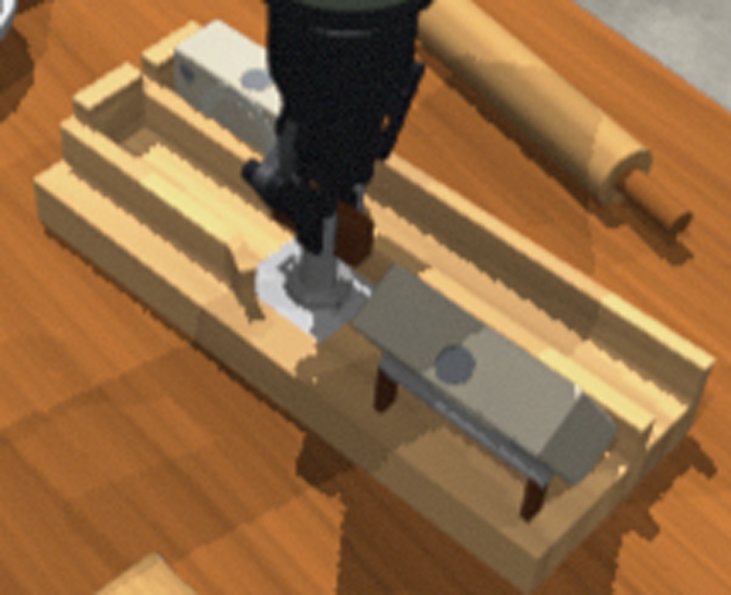

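The side picture shows the fingers on the bar, which now lies along the channel, with the post still seated. The moment rose to -0.31 N m, so the post is at its stop. I back off 2° and try the lift gently.

Request:
{"op": "move_arm", "data": {"moves": [[[0, 0, 0, 0, 0, 0, 0.006], [0, 0, 0, -0.005, 0, 0, 0.006], [0, 0, 0, -0.01, 0, 0, 0.006], [0, 0, 0, -0.015, 0, 0, 0.006]]]}}

```text
clock: 4.6
position: [0.599, 0.0128, 0.0928]
tool_rot: [-3.142, 0.0, 1.761]
force: [-0.7, -0.8, -2.7]
grip_width: 0.0171
finger_force: 62.2
```

Request:
{"op": "move_arm", "data": {"moves": [[[0, 0, 0, -0.04, 0, 0, 0], [0, 0, 0, -0.085, 0, 0, 0], [0, 0, 0, -0.13, 0, 0, 0], [0, 0, 0, -0.165, 0, 0, 0]]]}}

```text
clock: 5.0
position: [0.599, 0.0131, 0.2604]
tool_rot: [3.14, 0.0, 1.761]
force: [0.7, 0.7, -1.3]
grip_width: 0.017
finger_force: 62.2
```

```bash
python3 - <<'E'
from workcell import bot
from h import *
go(bot,(.463,-.370,.2),1.761)
E
```

```text
pos [0.599  0.0131 0.2604] rpy [3.1401e+00 1.0000e-04 1.7609e+00] clk 5.0 shift [-0.3505 -0.206   0.0601] turn [ 0.0002  0.     -0.    ]
```

Request:
{"op": "move_arm", "data": {"moves": [[[0, -0.039, -0.023, 0, 0, 0, 0], [0, -0.078, -0.046, 0, 0, 0, 0], [0, -0.117, -0.069, 0, 0, 0, 0], [0, -0.156, -0.092, 0, 0, 0, 0], [0, -0.195, -0.115, 0, 0, 0, 0]]]}}

```text
clock: 5.5
position: [0.5217, -0.2019, 0.2577]
tool_rot: [-3.142, 0.0, 1.761]
force: [1.0, -0.6, -1.5]
grip_width: 0.0167
finger_force: 62.1
```

Request:
{"op": "move_arm", "data": {"moves": [[[0, -0.039, -0.023, 0.01, 0, 0, 0], [0, -0.078, -0.046, 0.02, 0, 0, 0], [0, -0.117, -0.069, 0.03, 0, 0, 0], [0, -0.155, -0.091, 0.045, 0, 0, 0], [0, -0.155, -0.091, 0.06, 0, 0, 0]]]}}

```text
clock: 6.0
position: [0.4591, -0.3756, 0.1965]
tool_rot: [-3.14, 0.002, 1.753]
force: [0.4, 0.8, -2.1]
grip_width: 0.0171
finger_force: 62.1
```

```bash
python3 - <<'E'
from workcell import bot
from h import *
go(bot,(.463,-.370,.0765),1.761)
f=bot.grab_frame("side");cv2.imwrite("pics/s3.png",f[:,:,::-1])
T=bot.camera_params("top");S=bot.camera_params("side")
# tray top corners: side (359,415),(448,385) vs top (454,292),(475,221)
print(tri([ray(T,(475,221)),ray(S,(447,385))]),tri([ray(T,(454,292)),ray(S,(359,413))]))
E
```

```text
pos [ 0.4591 -0.3756  0.1965] rpy [-3.1395e+00  1.7000e-03  1.7528e+00] clk 6.0 shift [0.005  0.0051 0.1199] turn [-0.0003  0.0003 -0.0013]
(array([ 0.55403572, -0.32338935,  0.0407508 ]), [np.float64(0.0008037068027524976), np.float64(0.0008037068027526325)]) (array([ 0.40777082, -0.27338013,  0.04719643]), [np.float64(0.0039425202259388585), np.float64(0.003942520225938883)])
```

View pics/s3.png

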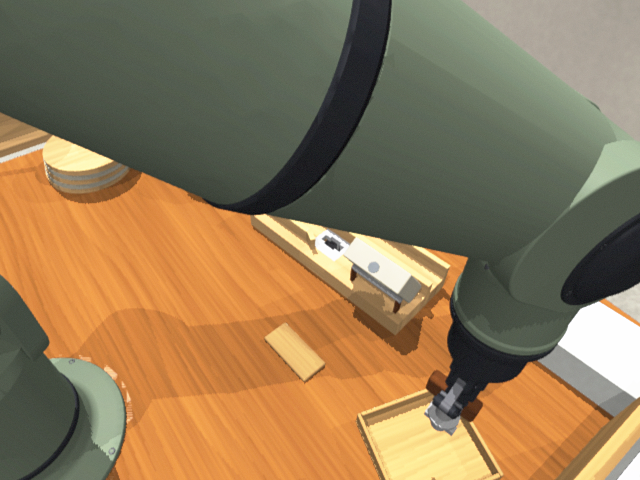

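The post is over the tray at about (445,410), the keyhole is empty at (332,243), and the mould is untouched. Now I lower the post.

Request:
{"op": "move_arm", "data": {"moves": [[[0, 0.004, 0.004, 0.045, 0, 0, 0], [0, 0.005, 0.005, 0.085, 0, 0, 0], [0, 0.005, 0.005, 0.105, 0, 0, 0], [0, 0.005, 0.005, 0.115, 0, 0, 0], [0, 0.005, 0.005, 0.119, 0, 0, 0]]]}}

```text
clock: 6.55
position: [0.4669, -0.3631, 0.0782]
tool_rot: [-3.141, -0.001, 1.761]
force: [-0.0, -0.8, -1.5]
grip_width: 0.0169
finger_force: 62.2
```

Request:
{"op": "move_arm", "data": {"moves": [[[0, 0, 0, 0.002, 0, 0, 0], [0, 0, 0, 0.004, 0, 0, 0], [0, 0, 0, 0.004, 0, 0, 0]]]}}

```text
clock: 6.85
position: [0.4668, -0.364, 0.075]
tool_rot: [3.141, 0.001, 1.76]
force: [-1.0, -0.8, -2.1]
grip_width: 0.0173
finger_force: 62.2
```

Request:
{"op": "move_arm", "data": {"moves": [[[0, 0, 0, 0.001, 0, 0, 0], [0, 0, 0, 0.002, 0, 0, 0], [0, 0, 0, 0.002, 0, 0, 0]]]}}

```text
clock: 7.15
position: [0.4671, -0.3644, 0.0741]
tool_rot: [3.141, 0.002, 1.76]
force: [-5.4, 1.0, 24.5]
grip_width: 0.0168
finger_force: 65.9
```

Request:
{"op": "move_arm", "data": {"moves": [[[0, 0, 0, -0.0007, 0, 0, 0], [0.25, 0, 0, -0.0007, 0, 0, 0], [0.35, 0, 0, -0.0007, 0, 0, 0], [0.5, 0, 0, -0.0007, 0, 0, 0], [0.6, 0, 0, -0.0007, 0, 0, 0]]], "force": 20}}

```text
clock: 7.65
position: [0.4665, -0.3638, 0.0729]
tool_rot: [-3.142, -0.0, 1.76]
force: [-0.5, -0.0, -0.0]
grip_width: 0.0514
finger_force: 0.0
```

Request:
{"op": "move_arm", "data": {"moves": [[[0.6, 0, 0, -0.03, 0, 0, 0], [0.6, 0, 0, -0.07, 0, 0, 0], [0.6, 0, 0, -0.115, 0, 0, 0], [0.6, 0, 0, -0.16, 0, 0, 0]]]}}

```text
clock: 8.05
position: [0.4663, -0.3635, 0.2346]
tool_rot: [-3.141, -0.001, 1.76]
force: [-0.2, -0.3, 0.4]
grip_width: 0.051
finger_force: 0.0
```

```bash
python3 - <<'E'
from workcell import bot
from h import *
c=bot.camera_params("wrist");f=bot.grab_frame("wrist");cv2.imwrite("pics/w4.png",f[:,:,::-1])
X=np.radians(98.8);x=np.array([np.cos(X),np.sin(X),0]);y=np.array([-x[1],x[0],0])
O=np.array([.5965,.0195,0])-.015*x;print("O",O,"mould c",O-.125*x)
p=O-.125*x+.105*y;go(bot,(p[0],p[1],.18),X)
E
```

```text
O [0.59879479 0.00467657 0.        ] mould c [ 0.61791802 -0.11885197  0.        ]
pos [ 0.4687 -0.3646  0.2419] rpy [3.1361 0.0056 1.7602] clk 8.1 shift [0.2174 0.0875 0.0611] turn [0.0009 0.0009 0.0057]
```

View pics/w4.png

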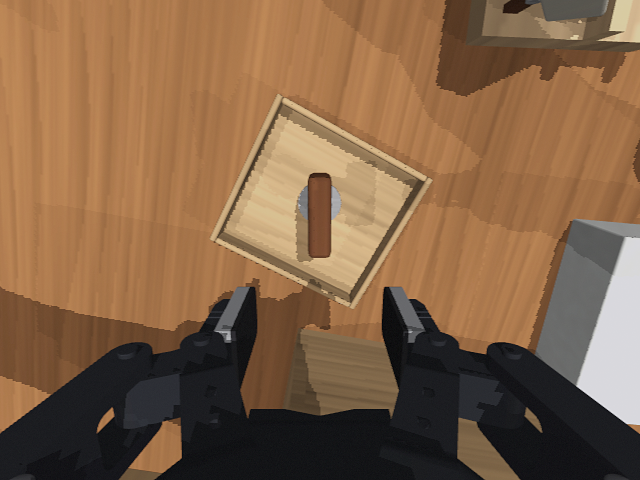

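The post stands upright in the tray with its bar centred at (319,215). Next I get the mould's place from its upper near edge.

```bash
python3 - <<'E'
from workcell import bot
from h import *
X=np.radians(98.8);x=np.array([np.cos(X),np.sin(X),0]);y=np.array([-x[1],x[0],0]);O=np.array([.5988,.0047,0])
T,S=bot.camera_params("top"),bot.camera_params("side");c1=np.load("w1.npy",allow_pickle=True).item()
R=lambda P:(np.round([(P-O)@x,(P-O)@y,P[2]],4))
print(R(plane(T,(353.2,205.3),.12)),R(plane(T,(414.4,195.9),.12)),R(plane(c1,(342,297),.12)))
print("side", R(plane(S,(240+352/3.4,160+325/3.4),.12)),R(plane(S,(240+575/3.4,160+483/3.4),.12)))
# hole centre spot on near face: tri
print("spot",R(tri([ray(T,(215+582/3.4,140+247/3.4)),ray(S,(240+455/3.4,160+365/3.4))])[0]))
E
```

```text
[-0.0639  0.0287  0.12  ] [-0.1886  0.0316  0.12  ] [-0.0677  0.0644  0.12  ]
side [-0.0651  0.0626  0.12  ] [-0.2043  0.0622  0.12  ]
spot [-0.1252  0.057   0.1346]
```

Request:
{"op": "move_arm", "data": {"moves": [[[0, 0.043, 0.018, 0, 0, 0, 0], [0, 0.086, 0.036, 0, 0, 0, 0], [0, 0.13, 0.053, 0.01, 0, 0, 0.005], [0, 0.174, 0.07, 0.03, 0, 0, 0.006], [0, 0.217, 0.087, 0.06, 0, 0, 0.006]]]}}

```text
clock: 8.6
position: [0.5108, -0.1376, 0.1768]
tool_rot: [3.139, 0.001, 1.722]
force: [2.2, 0.1, -0.9]
grip_width: -0.0003
finger_force: 0.0
```

```bash
cat >> h.py <<'E'
X=np.radians(98.8);rx=np.array([np.cos(X),np.sin(X),0]);ry=np.array([-rx[1],rx[0],0]);O=np.array([.5988,.0047,0])
def rk(bot,a,b,z): p=O+rx*a+ry*b;s=bot.observe()["position"]-O;print("rack now",(s@rx).round(4),(s@ry).round(4));go(bot,(p[0],p[1],z),X)
E
python3 - <<'E'
from workcell import bot
from h import *
rk(bot,-.125,.1,.097)
E
```

```text
rack now -0.1272 0.1087
pos [ 0.5108 -0.1376  0.1768] rpy [3.1394e+00 9.0000e-04 1.7221e+00] clk 8.6 shift [0.0023 0.0085 0.0798] turn [ 0.0003  0.0001 -0.0004]
```

Request:
{"op": "move_arm", "data": {"moves": [[[0, 0.002, 0.008, 0.04, 0, 0, 0], [0, 0.002, 0.008, 0.08, 0, 0, 0], [0, 0.002, 0.016, 0.08, 0, 0, 0], [0, 0.002, 0.024, 0.08, 0, 0, 0], [0, 0.002, 0.03, 0.08, 0, 0, 0]]]}}

```text
clock: 9.1
position: [0.5414, -0.1332, 0.0984]
tool_rot: [3.139, 0.001, 1.722]
force: [-2.3, -0.2, 0.9]
grip_width: 0.0001
finger_force: 0.8
```

Request:
{"op": "move_arm", "data": {"moves": [[[0, 0, 0.005, 0, 0, 0, 0], [0, 0, 0.01, 0, 0, 0, 0], [0, 0, 0.015, 0, 0, 0, 0], [0, 0, 0.02, 0, 0, 0, 0]]]}}

```text
clock: 9.5
position: [0.5602, -0.1305, 0.0978]
tool_rot: [3.14, 0.001, 1.722]
force: [-1.9, -0.5, 0.8]
grip_width: 0.0006
finger_force: 0.6
```

Request:
{"op": "move_arm", "data": {"moves": [[[0, 0, 0.005, 0, 0, 0, 0], [0, 0, 0.01, 0, 0, 0, 0], [0, 0, 0.015, 0, 0, 0, 0], [0, 0, 0.019, 0, 0, 0, 0], [0, 0, 0.019, 0, 0, 0, 0]]]}}

```text
clock: 10.0
position: [0.5796, -0.127, 0.0974]
tool_rot: [3.139, 0.001, 1.722]
force: [0.0, -0.9, 12.0]
grip_width: -0.0
finger_force: 5.3
```

```bash
python3 - <<'E'
from workcell import bot
from h import *
rk(bot,-.125,.06,.1)
f=bot.grab_frame("side");c=f[160:335,240:455,::-1];cv2.imwrite("pics/s5.png",cv2.resize(c,None,fx=3.4,fy=3.4,interpolation=cv2.INTER_CUBIC))
E
```

```text
rack now -0.1272 0.0391
pos [ 0.5796 -0.127   0.0974] rpy [3.1394e+00 5.0000e-04 1.7224e+00] clk 10.0 shift [ 0.0022 -0.0209 -0.0027] turn [ 0.0003  0.0001 -0.0003]
```

View pics/s5.png

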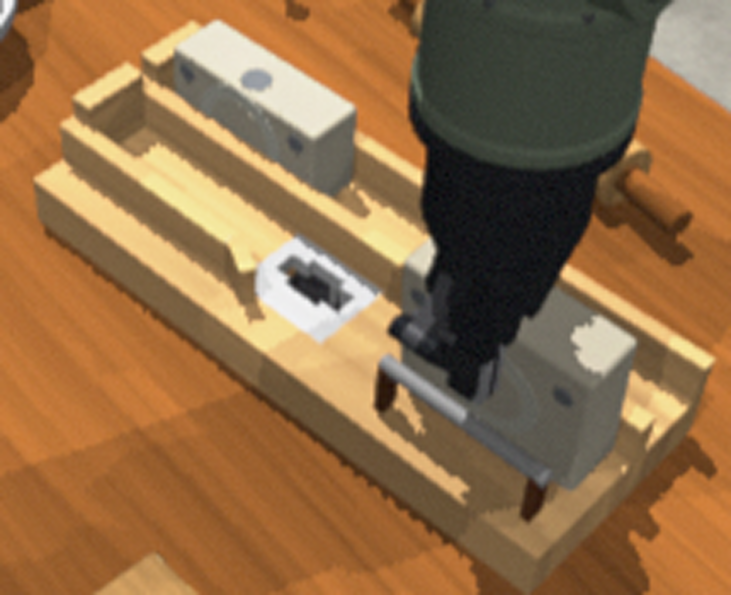

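The mould stands upright in the channel, at about (520,350) in the crop. I back off, rise, and go over it.

Request:
{"op": "move_arm", "data": {"moves": [[[0, 0, -0.025, 0, 0, 0, 0], [0.5, 0, -0.03, -0.04, 0, 0, 0], [1, 0, -0.03, -0.085, 0, 0, 0], [1, 0, -0.01, -0.1, 0, 0, 0], [1, 0.002, 0.035, -0.1, 0, 0, 0]]]}}

```text
clock: 10.55
position: [0.613, -0.1217, 0.2001]
tool_rot: [3.138, 0.003, 1.72]
force: [1.4, 0.2, -0.4]
grip_width: 0.0581
finger_force: 0.0
```

```bash
python3 - <<'E'
from workcell import bot
from h import *
rk(bot,-.125,.0,.104)
T,W=bot.camera_params("top"),bot.camera_params("wrist")
f=bot.grab_frame("wrist");cv2.imwrite("pics/w6.png",f[:,:,::-1])
E
```

```text
rack now -0.1271 0.0053
pos [ 0.613  -0.1217  0.2001] rpy [3.1384e+00 3.0000e-03 1.7197e+00] clk 10.55 shift [0.0024 0.005  0.0961] turn [ 0.0005  0.0005 -0.0007]
```

View pics/w6.png

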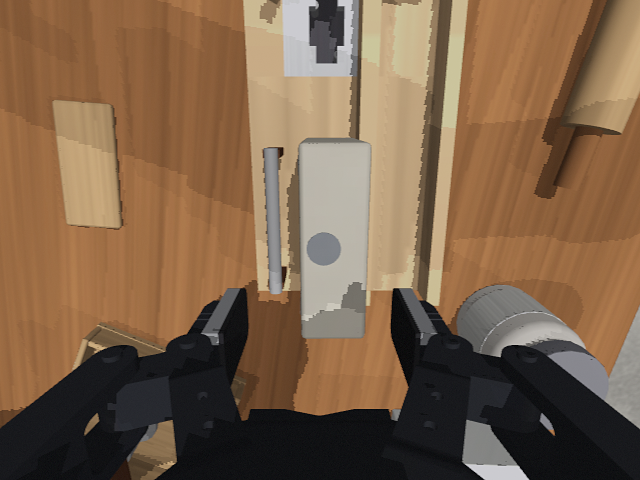

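The mould is upright in line with the tool. Its top face corners are about (301,146), (369,146), (364,337) and (303,337), and the keyhole is ahead of it at (326,28).

```bash
python3 - <<'E'
from workcell import bot
from h import *
W=bot.camera_params("wrist")
for p in [(301,146),(369,146),(364,337),(303,337)]:
    d=plane(W,p,.136)-O;print((d@rx).round(4),(d@ry).round(4))
rk(bot,-.125,.0,.104)
E
```

```text
-0.0633 0.009
-0.0634 -0.0272
-0.178 -0.0281
-0.1778 0.0095
rack now -0.1247 -0.0013
pos [ 0.6192 -0.1183  0.1984] rpy [ 3.1358 -0.      1.7223] clk 10.6 shift [-0.0003 -0.0019  0.0944] turn [ 0.0009 -0.     -0.0003]
```

Request:
{"op": "move_arm", "data": {"moves": [[[1, 0, 0.001, 0.03, 0, 0, 0], [1, 0, 0.001, 0.06, 0, 0, 0], [1, 0, 0.001, 0.085, 0, 0, 0], [1, 0, 0.001, 0.094, 0, 0, 0], [1, 0, 0.001, 0.094, 0, 0, 0]]], "force": 30}}

```text
clock: 11.1
position: [0.6131, -0.1195, 0.1016]
tool_rot: [-3.14, -0.001, 1.723]
force: [-0.3, -0.4, -0.2]
grip_width: 0.0857
finger_force: 0.0
```

Request:
{"op": "move_arm", "data": {"moves": [[[0.3, 0, 0, 0, 0, 0, 0], [0.3, 0, 0, 0, 0, 0, 0], [0.3, 0, 0, 0, 0, 0, 0], [0.3, 0, 0, 0, 0, 0, 0], [0.3, 0, 0, 0, 0, 0, 0]]]}}

```text
clock: 11.6
position: [0.6144, -0.1198, 0.1036]
tool_rot: [3.139, 0.001, 1.722]
force: [3.3, 0.8, 7.5]
grip_width: 0.0409
finger_force: 29.3
```

```bash
python3 - <<'E'
from workcell import bot
from h import *
print(bot.observe()["force"],bot.observe()["grip_width"]);rk(bot,.125,-.0015,.1045)
E
```

```text
[3.28696966 0.82821723 7.51709836] 0.04085077071428083
rack now -0.1254 0.0036
pos [ 0.6144 -0.1198  0.1036] rpy [3.1390e+00 6.0000e-04 1.7222e+00] clk 11.6 shift [ 0.2504  0.0045 -0.001 ] turn [ 0.0004  0.0001 -0.0004]
```

Request:
{"op": "move_arm", "data": {"moves": [[[0.3, 0, 0, 0, 0, 0, 0], [0.3, 0, 0, 0, 0, 0, 0]]]}}

```text
clock: 11.8
position: [0.6145, -0.1198, 0.1035]
tool_rot: [3.139, 0.001, 1.722]
force: [4.1, 0.4, 6.6]
grip_width: 0.0408
finger_force: 29.3
```

```bash
python3 - <<'E'
from workcell import bot
from h import *
rk(bot,.03,-.0015,.1045)
W=bot.camera_params("wrist");f=bot.grab_frame("wrist");cv2.imwrite("pics/w7.png",f[:,:,::-1])
E
```

```text
rack now -0.1254 0.0036
pos [ 0.6145 -0.1198  0.1035] rpy [3.1390e+00 6.0000e-04 1.7222e+00] clk 11.8 shift [ 0.1554  0.0047 -0.001 ] turn [ 0.0004  0.0001 -0.0003]
```

View pics/w7.png

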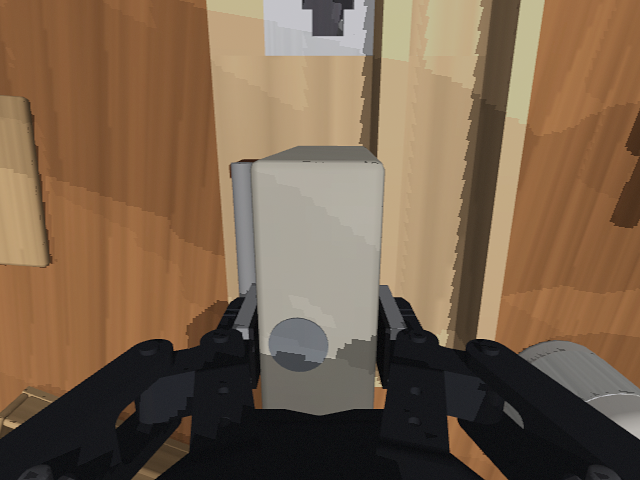

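The mould is held squarely between the pads. The keyhole plate spans columns 264 to 375 at row 50, and the slot is centred near (328,15).

```bash
python3 - <<'E'
from workcell import bot
from h import *
W=bot.camera_params("wrist")
for n,p,z in [("plateL",(264,54),.036),("plateR",(363,54),.036),("slotL",(302,10),.036),("slotR",(356,10),.036),("fenceTop far,near",(412,110),.066),("f",(379,110),.066),("low fence",(364,110),.036),("front",(213,100),.036),("front2",(222,200),.036),("outer",(497,300),.066),("outer2",(540,30),.066),("mTL",(254,165),.136),("mTR",(383,165),.136),("footR",(377,146),.036),("mL",(257,260),.136),("mR",(381,260),.136)]:
    d=plane(W,p,z)-O;print(n,(d@rx).round(4),(d@ry).round(4))
E
```

```text
plateL -0.0185 0.0325
plateR -0.0186 -0.0181
slotL 0.0014 0.0128
slotR 0.0014 -0.0141
fenceTop far,near -0.0471 -0.0379
f -0.0471 -0.0229
low fence -0.0458 -0.0195
front -0.0406 0.0603
front2 -0.094 0.0595
outer -0.1421 -0.089
outer2 -0.0145 -0.091
mTL -0.0652 0.0235
mTR -0.0653 -0.0139
footR -0.0644 -0.0272
mL -0.0944 0.024
mR -0.0945 -0.0146
```

The rack frame checks out: front edge 60 mm, fence -23 mm, slot about 0. The mould top sits about 4 mm towards +y, so I centre it as it slides.

Request:
{"op": "move_arm", "data": {"moves": [[[0.3, 0.005, 0.001, 0, 0, 0, 0], [0.3, 0.015, 0.002, 0, 0, 0, 0], [0.3, 0.03, 0.003, 0, 0, 0, 0], [0.3, 0.045, 0.004, 0, 0, 0, 0], [0.3, 0.06, 0.004, 0, 0, 0, 0]]]}}

```text
clock: 12.35
position: [0.6079, -0.058, 0.1024]
tool_rot: [-3.141, -0.0, 1.723]
force: [0.5, -2.5, 0.2]
grip_width: 0.0397
finger_force: 32.3
```

```bash
python3 - <<'E'
from workcell import bot
from h import *
s=bot.observe();print(s["force"],s["moment"]);rk(bot,.125,0,.1035)
E
```

```text
[ 0.52331853 -2.46033082  0.22247794] [-0.53008268 -0.0736305   0.04482862]
rack now -0.0634 0.0006
pos [ 0.6079 -0.058   0.1024] rpy [-3.1413e+00 -4.0000e-04  1.7230e+00] clk 12.35 shift [ 0.1884  0.0003 -0.0011] turn [-0.     -0.0001 -0.0002]
```

Sliding well at y of about 0.6 mm with low force, so I continue.

Request:
{"op": "move_arm", "data": {"moves": [[[0.3, 0.015, 0, 0, 0, 0, 0], [0.3, 0.03, 0, 0, 0, 0, 0], [0.3, 0.045, 0, 0, 0, 0, 0], [0.3, 0.06, 0, 0, 0, 0, 0], [0.3, 0.075, 0, 0, 0, 0, 0]]]}}

```text
clock: 12.85
position: [0.5966, 0.0156, 0.1024]
tool_rot: [-3.141, -0.0, 1.722]
force: [1.1, -2.4, -1.7]
grip_width: 0.0392
finger_force: 32.1
```

Request:
{"op": "move_arm", "data": {"moves": [[[0.3, 0.015, 0, 0, 0, 0, 0], [0.3, 0.03, 0, 0, 0, 0, 0], [0.3, 0.045, 0, 0, 0, 0, 0], [0.3, 0.06, 0, 0, 0, 0, 0], [0.3, 0.075, 0, 0, 0, 0, 0]]]}}

```text
clock: 13.35
position: [0.5853, 0.0897, 0.1024]
tool_rot: [-3.141, -0.0, 1.722]
force: [0.4, -1.4, -1.0]
grip_width: 0.0395
finger_force: 32.0
```

```bash
python3 - <<'E'
from workcell import bot
from h import *
s=bot.observe();print(s["force"],s["moment"]);rk(bot,.125,0,.1035)
E
```

```text
[ 0.35360761 -1.4274966  -0.98083422] [-0.30204837 -0.03749553  0.00487553]
rack now 0.0861 0.0003
pos [0.5853 0.0897 0.1024] rpy [-3.1415e+00 -1.0000e-04  1.7224e+00] clk 13.35 shift [ 0.0389  0.0002 -0.0011] turn [-0.     -0.     -0.0003]
```

Request:
{"op": "move_arm", "data": {"moves": [[[0.3, 0.012, 0, 0, 0, 0, 0], [0.3, 0.022, 0, 0, 0, 0, 0], [0.3, 0.03, 0, 0, 0, 0, 0], [0.3, 0.034, 0, 0, 0, 0, 0], [0.3, 0.037, 0, 0, 0, 0, 0]]]}}

```text
clock: 13.85
position: [0.5801, 0.1251, 0.1024]
tool_rot: [-3.142, 0.0, 1.722]
force: [0.6, -1.4, -2.5]
grip_width: 0.0392
finger_force: 32.0
```

Request:
{"op": "move_arm", "data": {"moves": [[[0.3, 0.002, 0, 0, 0, 0, 0], [0.3, 0.004, 0, 0, 0, 0, 0], [0.3, 0.004, 0, 0, 0, 0, 0]]]}}

```text
clock: 14.15
position: [0.5797, 0.127, 0.1025]
tool_rot: [-3.141, 0.002, 1.721]
force: [0.0, -9.4, 1.5]
grip_width: 0.0395
finger_force: 32.3
```

Request:
{"op": "move_arm", "data": {"moves": [[[0.3, 0.001, 0, 0, 0, 0, 0], [0.3, 0.002, 0, 0, 0, 0, 0], [0.3, 0.002, 0, 0, 0, 0, 0]]]}}

```text
clock: 14.45
position: [0.5797, 0.1271, 0.1026]
tool_rot: [-3.141, 0.005, 1.719]
force: [-0.1, -17.5, 8.1]
grip_width: 0.0398
finger_force: 33.0
```

Request:
{"op": "move_arm", "data": {"moves": [[[0.5, 0, 0, 0, 0, 0, 0], [0.7, 0, 0, 0, 0, 0, 0], [0.8, 0, 0, 0, 0, 0, 0], [0.8, 0, 0, -0.03, 0, 0, 0], [0.8, 0, 0, -0.075, 0, 0, 0]]]}}

```text
clock: 14.95
position: [0.5779, 0.131, 0.1765]
tool_rot: [-3.138, -0.0, 1.723]
force: [-0.6, -0.3, 0.5]
grip_width: 0.0684
finger_force: 0.0
```

```bash
python3 - <<'E'
from workcell import bot
from h import *
s=bot.observe();print(s["force"]);rk(bot,.02,0,.085)
E
```

```text
[-0.56929223 -0.28357016  0.53630355]
rack now 0.128 0.0014
pos [0.5779 0.131  0.1765] rpy [-3.1376e+00 -4.0000e-04  1.7231e+00] clk 14.95 shift [-0.1081  0.0019  0.0914] turn [-0.0006 -0.0001 -0.0002]
```

Request:
{"op": "move_arm", "data": {"moves": [[[0, -0.045, 0.001, -0.01, 0, 0, 0], [0, -0.09, 0.001, -0.01, 0, 0, 0], [0, -0.098, 0.001, 0.0, 0, 0, 0], [0, -0.098, 0.001, 0.04, 0, 0, 0], [0, -0.098, 0.001, 0.085, 0, 0, 0]]]}}

```text
clock: 15.45
position: [0.5957, 0.0341, 0.0922]
tool_rot: [3.139, -0.0, 1.721]
force: [0.9, 0.6, -1.4]
grip_width: 0.0
finger_force: 0.0
```

Request:
{"op": "move_arm", "data": {"moves": [[[0, 0, 0, 0.008, 0, 0, 0], [0, 0.01, 0, 0.008, 0, 0, 0], [0, 0.018, 0, 0.008, 0, 0, 0], [0, 0.022, 0, 0.008, 0, 0, 0], [0, 0.024, 0, 0.008, 0, 0, 0]]]}}

```text
clock: 15.95
position: [0.5928, 0.0561, 0.0867]
tool_rot: [3.139, 0.004, 1.721]
force: [3.1, -22.9, 7.9]
grip_width: -0.0003
finger_force: 0.0
```

Home contact at 23 N. I back off and check.

Request:
{"op": "move_arm", "data": {"moves": [[[0, -0.015, 0, 0, 0, 0, 0], [0, -0.02, 0, -0.03, 0, 0, 0], [0, -0.02, 0, -0.08, 0, 0, 0], [0, -0.03, 0, -0.125, 0, 0, 0], [0, -0.06, 0, -0.14, 0, 0, 0]]]}}

```text
clock: 16.45
position: [0.6019, 0.0018, 0.231]
tool_rot: [3.134, -0.001, 1.727]
force: [0.1, -1.3, -0.2]
grip_width: 0.0
finger_force: 0.0
```

Request:
{"op": "move_arm", "data": {"moves": [[[0.5, -0.04, -0.02, -0.01, 0, 0, 0], [0.5, -0.08, -0.04, -0.01, 0, 0, 0], [0.5, -0.11, -0.06, -0.01, 0, 0, 0], [0.5, -0.11, -0.06, -0.01, 0, 0, 0], [0.5, -0.11, -0.06, -0.01, 0, 0, 0]]]}}

```text
clock: 16.95
position: [0.5578, -0.1195, 0.2359]
tool_rot: [3.14, 0.001, 1.721]
force: [0.7, 0.6, -0.2]
grip_width: 0.0428
finger_force: 0.0
```

```bash
python3 - <<'E'
from workcell import bot
from h import *
print(bot.observe()["clock"],bot.observe()["force"])
ims=[bot.grab_frame("top")[110:320,100:560,::-1],bot.grab_frame("wrist")[:,:,::-1]]
a=cv2.resize(ims[0],(780,356));b=cv2.resize(ims[1][:300],(512,240));b=cv2.copyMakeBorder(b,0,0,0,268,0)
cv2.imwrite("pics/end.png",np.vstack([a,b]));cv2.imwrite("pics/endw.png",ims[1])
E
```

```text
16.95 [ 0.71430122  0.5821269  -0.15906985]
```

View pics/end.png

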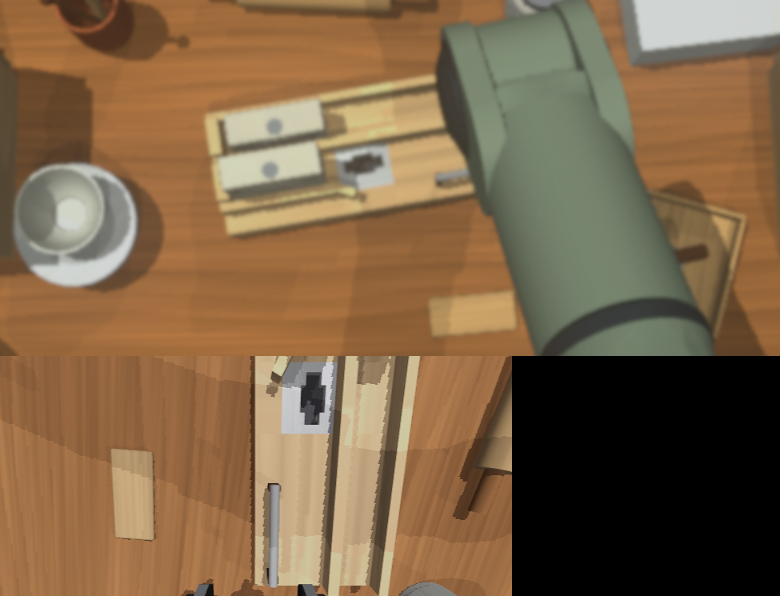

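The picture shows the mould home against the end stop at about (270,168), level with its neighbour. The post is in the tray, and the bowl and rib are untouched.

```bash
python3 -c "
from workcell import bot
print(bot.job_done())"
```

```text
the job is handed in; nothing more can be done
None
```

The job is handed in: the post stands in the tray and the mould is upright and home against the end stop, with the neighbour mould, bowl and rib left alone, at about 17 s of the 61 s allowed.

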